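# Set the foot of the portion scale

## Robot

A 6-joint arm with a two-finger parallel gripper is mounted at the origin on the work surface. World frame = base frame: x ahead of the robot, y to its left, z up, the work surface at z = 0. Lengths are in m, angles in rad, forces in N, time in s.
With the tool pointing down it reaches from about 0.225 to 0.875 m from the base axis. Payload 3.4 kg.
Tool frame: the origin (TCP) lies midway between the tips of the shut fingers; the grasp point (between the pads) lies grip_point_offset behind it (grip_point_offset is the distance from the TCP to the grasp point, in m); x points along the fingers, y is the direction in which the jaws open and shut, and the axes are right-handed (so a half turn about x gives the same grasp; the last joint's range is limited). The gripper opens to 85 mm and grips with 20 to 120 N. Pads are 22 mm wide; open, the fingers measure 114 mm over their backs; the gripper's body (76 mm by 85 mm) begins 54 mm behind the grasp point. The pads swing forward as they close: fully open they stand 13 mm farther back than shut.
Start: joints at [-1.336, 0.276, 1.505, -0, 1.361, -0.121], TCP at [0.2, -0.539, 0.231] pointing down, gripper open.
Joint ranges: [-2.89, 2.89], [-0.75, 2.08], [0.22, 2.7], [-1.18, 4.32], [0.11, 2.71], [-2.7, 2.7]. Speed limits (rad/s): [2.57, 2.57, 3.14, 3.14, 3.14, 3.14].

## Interface

Orientations are given as [roll, pitch, yaw] about the fixed x, y, z axes, in that order (R = Rz(yaw) Ry(pitch) Rx(roll)).
In Python, from rig import sense, camera, sign_off, grip_point_offset gives the robot as it stands.
- The arm moves only by the tool jog_arm, never from a script. Its argument "steps" is a list of rows, each a list of 3 entries, a list of its own where there are three numbers: the shift along the world's x, y, z in m, then the turn about the world's z in degrees, then the finger opening in m, from 0 to 0.0854. A call has 1 to 5 rows; each row shifts and turns the commanded pose from where the row before left it; what a row does not reach is not made up. A row lasts 1/12 s, in which the tool goes at most 41.7 mm and 7.16 degrees, less where a joint would pass 70% of its speed; a pose out of reach is approached as far as the arm can. A call is refused whole if a number of a shift passes 0.0417 or a number of a turn 7.16, either way. A call with a gripper value outside its range is refused whole. The fingers move at their own pace and stop on an object; "force" is the grip in N (left out, the last holds). Time passes only in rows, so rows that do not move let the fingers close. It gives the time, the measured TCP pose, the force and the opening at its end, in the units of the state.
- sense(): the state, without advancing time (a new reading comes with each control period).
- camera(name): name is "scene" or "top" or "wrist"; returns a dict with "frame" (420x560x3 uint8, red, green, blue), "mtx" (3x3 intrinsics, pixels), "position" and "orientation" of the camera in the world; the wrist camera has in their place "T_tool_cam" (4x4, takes a point from camera to tool coordinates, whose origin is the TCP and whose axes are the tool frame's). Camera axes: x right, y up, looking along -z (the intrinsics and any distortion apply to the point x, -y, -z); pixel columns grow to the right and rows downward; lengths in m; the calibration is good to about 2 mm. A picture is of the moment at which its call begins: read the wrist's pose just before it. There is no depth.
- sign_off(): hands the job in, once; it reports no verdict.
The state is a dict: "clock": time; "joint_pos": joint angles; "joint_velocities": joint speeds; "joint_torque": joint torques, N m; "ee_pos": TCP position; "eef_rot": TCP orientation; "wrist_force": force on the tool from outside, world axes, zero at the start; "torque": the same for the moment, N m; "gripper_width": finger opening in m.
Only numpy, scipy, OpenCV 4.12 (cv2) and the standard library are available. Lean on these libraries where they do the work, as an engineer would, in place of code of your own. Each camera call takes 0.05 s, during which the arm holds its last target.

## Task

One foot of the grey portion scale hangs clear of the steel counter. Turn its black bar knob clockwise until that foot just touches the counter, without jacking the scale up or shifting it, and let go. Leave the knob of the oak board stand next to it as it is.

Things in the scene. Friction and masses are not known exactly. Their poses are not given: they have to be found in the camera images.
- scale: grey portion scale, loose, 5 kg, on three fixed feet. Housing 200 x 200 mm, platter top 60 mm high, display 135 mm high along its -x edge. Origin: on the counter under the housing's middle; x, y along its sides, z up. A blue arm at its +x +y corner (top 57 mm above the counter) carries a levelling screw, upright axis at x 135, y 115 mm of this frame: black bar knob on top, red foot below.
- scale_screw (a joint): turn of the scale's knob, rad, 0 to 2.1, grows clockwise from above, lowers the foot 5 mm/rad, stays where left. Its bar points 1.5 minus this, anticlockwise from the scale's x axis. Starts at 0.3 to 0.6; foot touches at 1.3; best stop 1.5: bar along the scale's x, in line with two white marks on the arm, foot bears lightly; past 1.7 it jacks the scale up. Takes 0.12 N m, bearing 0.2.
- scale_foot: the scale's screw foot: red disc 36 mm across, 10 mm high, on a steel stem under the arm; origin at the centre of its underside; it goes straight down. Straight above it is the black bar knob: bar 50 mm long, 14 mm thick, 71 to 113 mm above the counter, white line along its top. It turns in place, at constant height; pinch it across the 14 mm, 95 mm above the counter.
- board_screw (a joint): the same knob on the same blue arm (+x +y corner) of the oak-topped board stand, 200 x 200 mm, top 56 mm high, fixed, on the other side of the counter. Its foot is already down (value about 1.5, bar in line with its white marks): leave it.

How it is judged:
By the outcome, as a careful person would: the job done as asked, in the order asked, and still so for the second after the job is handed in, with the robot touching nothing.
It also fails if it takes over 32 s, if anything falls off the work surface, if the arm or the gripper's body presses on something with over 40 N, if the wrist force passes 120 N, or if a joint passes its speed limit or range.

## Working session

There is one attempt and no reset: what is moved stays moved. The work goes in short steps, Python scripts to look and compute and a tool call to move; the robot and the scene stay as the last step left them, time stands still between calls to the robot, and variables do not carry over. Pictures are saved under pics/ and viewed, and the job is handed in when it is done.

Besides the shell and the picture viewer there is one more tool, called after "Request:" as name([rows], argument=value, ...), one row to a line, values as JSON. jog_arm: Moves the arm, as the interface text tells. Its arguments: {"type":"object","properties":{"steps":{"type":"array"},"force":{"type":"number"}},"required":["steps"]}

```bash
mkdir -p pics; ls; cat > h.py <<'E'
import numpy as np,cv2
from rig import sense,camera,sign_off,grip_point_offset
from scipy.spatial.transform import Rotation as R
E
python3 - <<'E'
from h import *
s=sense();print(s,grip_point_offset)
import pickle
for n in("scene","top","wrist"):
    c=camera(n);cv2.imwrite(f"pics/{n}0.png",c["frame"][:,:,::-1]);pickle.dump(c,open(f"{n}0.pkl","wb"))
    print({k:v for k,v in c.items() if k!="frame"})
E
```

```text
pics
{'clock': 0.0, 'joint_pos': array([-1.33600822e+00,  2.76569111e-01,  1.50616570e+00,  3.76371260e-06,
        1.36069715e+00, -1.21019329e-01]), 'joint_velocities': array([-0.00036107,  0.0006097 ,  0.00033689,  0.00015101, -0.00055387,
        0.0004335 ]), 'joint_torque': array([-7.63408025e-04, -4.16785741e+01, -2.45807683e+01, -3.39184053e-04,
        1.08696686e-02,  7.91355461e-06]), 'ee_pos': array([ 0.20015745, -0.53845505,  0.2304415 ]), 'eef_rot': array([-1.69381613,  1.56895701,  1.80358317]), 'wrist_force': array([0.16026965, 0.52941721, 0.30610946]), 'torque': array([ 0.01360769,  0.0033151 , -0.02335568]), 'gripper_width': 0.08545022960124792} 0.0187
{'mtx': array([[512.53621294,   0.        , 274.10540287],
       [  0.        , 512.53621294, 196.9043498 ],
       [  0.        ,   0.        ,   1.        ]]), 'position': array([ 0.899962  , -0.67530504,  0.93833353]), 'orientation': array([0.7503869 , 0.00592533, 0.54504834])}
{'mtx': array([[540.46268351,   0.        , 288.85562083],
       [  0.        , 540.46268351, 206.47497858],
       [  0.        ,   0.        ,   1.        ]]), 'position': array([0.3898747 , 0.00520072, 1.04137773]), 'orientation': array([ 0.08213462,  0.00208241, -1.57907434])}
{'mtx': array([[366.70202343,   0.        , 279.86782753],
       [  0.        , 366.70202343, 208.70316509],
       [  0.        ,   0.        ,   1.        ]]), 'T_tool_cam': array([[-9.83217660e-04,  3.19849622e-01, -9.47467811e-01,
        -1.42867409e-01],
       [ 9.99999036e-01, -6.14108785e-04, -1.24504407e-03,
         3.30923831e-04],
       [-9.80075180e-04, -9.47468122e-01, -3.19848710e-01,
        -8.20474554e-02],
       [ 0.00000000e+00,  0.00000000e+00,  0.00000000e+00,
         1.00000000e+00]])}
```

View pics/scene0.png

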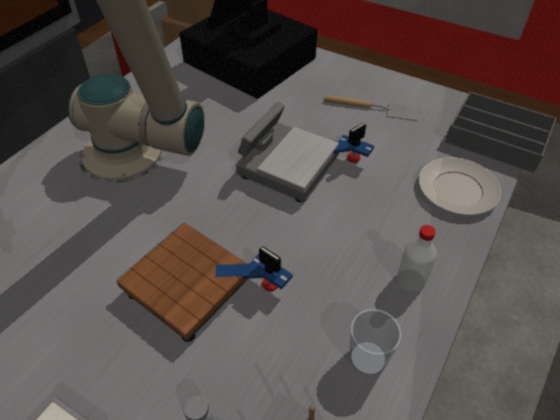

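View pics/top0.png

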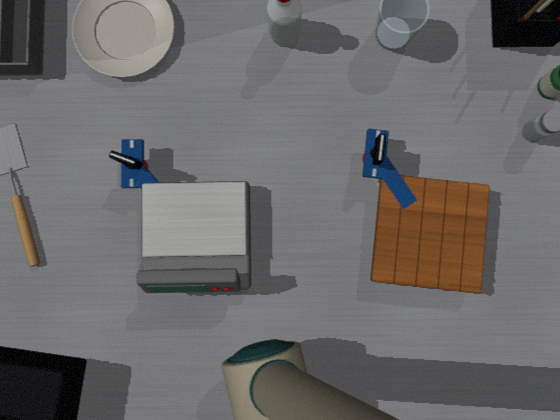

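View pics/wrist0.png

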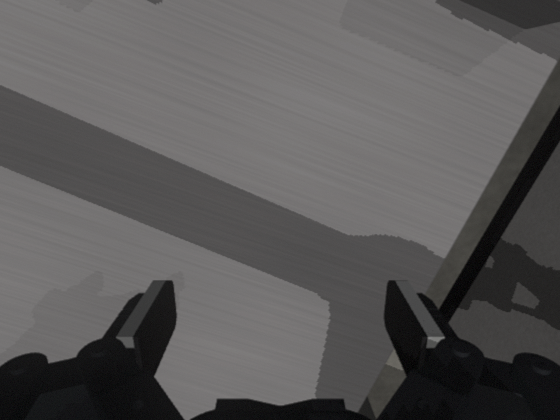

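```bash
cat >> h.py <<'E'
def ray(c,u,v,z,T=None):
    K=c["mtx"];d=np.array([(u-K[0,2])/K[0,0],-(v-K[1,2])/K[1,1],-1.])
    if T is None: Rm=R.from_euler('xyz',c["orientation"]).as_matrix();o=c["position"]
    else: M=T@c["T_tool_cam"];Rm=M[:3,:3];o=M[:3,3]
    d=Rm@d; return o+d*(z-o[2])/d[2]
def proj(c,P,T=None):
    if T is None: Rm=R.from_euler('xyz',c["orientation"]).as_matrix();o=c["position"]
    else: M=T@c["T_tool_cam"];Rm=M[:3,:3];o=M[:3,3]
    p=Rm.T@(np.array(P)-o);K=c["mtx"];return K[0,0]*p[0]/-p[2]+K[0,2],K[1,1]*-p[1]/-p[2]+K[1,2]
def ttool(s):
    T=np.eye(4);T[:3,:3]=R.from_euler('xyz',s["eef_rot"]).as_matrix();T[:3,3]=s["ee_pos"];return T
E
python3 - <<'E'
from h import *
import pickle
c=pickle.load(open("top0.pkl","rb"));f=c["frame"]
a=f[125:205,90:190][:,:,::-1];b=f[115:195,345:445][:,:,::-1]
cv2.imwrite("pics/crop.png",np.vstack([cv2.resize(a,None,fx=6,fy=3.6*6/3.6,interpolation=2)[:300],cv2.resize(b,None,fx=6,fy=6,interpolation=2)[:300]]))
hsv=cv2.cvtColor(f,cv2.COLOR_RGB2HSV)
w=((hsv[:,:,2]>130)&(hsv[:,:,1]<70)).astype(np.uint8)
print(f[158,120:135].tolist())
for (x0,y0,x1,y1) in((100,130,160,195),(355,122,395,185)):
    n,l,st,ce=cv2.connectedComponentsWithStats(w[y0:y1,x0:x1])
    for i in range(1,n):
        if st[i,4]>3: print(st[i],ce[i]+[x0,y0])
blue=((hsv[:,:,0]>100)&(hsv[:,:,0]<125)&(hsv[:,:,1]>150)).astype(np.uint8)
print(cv2.connectedComponentsWithStats(blue)[2])
E
```

```text
[[94, 96, 97], [131, 135, 133], [169, 173, 174], [180, 185, 185], [161, 167, 163], [116, 118, 117], [83, 87, 87], [66, 69, 65], [37, 33, 39], [24, 24, 23], [15, 16, 12], [19, 8, 16], [13, 20, 20], [8, 9, 17], [8, 19, 36]]
[30 10  4  8 25] [131.08 143.6 ]
[ 0 18 10  6 37] [104.54054054 150.        ]
[14 18  7  4 17] [117.05882353 149.47058824]
[11 23 23 10 41] [121.80487805 157.70731707]
[ 3 25  5  5 13] [105.38461538 156.61538462]
[ 0 26  3  4  5] [101.2 157.2]
[ 3 31  4  4  7] [104.71428571 162.71428571]
[13 33  6  3  6] [115.5        163.66666667]
[30 49  3  7 21] [131. 182.]
[ 42  53  18  12 198] [150.58585859 188.99494949]
[ 0 57 15  2 19] [106.42105263 187.26315789]
[21  8  4  6 13] [377.46153846 132.15384615]
[24 13  4 25 42] [380.66666667 146.97619048]
[17 47  4  7 23] [373.82608696 172.2173913 ]
[[     0      0    560    420 232448]
 [   519      0      1      1      1]
 [   526      0      1      1      1]
 ...
 [    72    417      1      1      1]
 [    55    419      1      1      1]
 [    66    418      2      1      2]]
```

View pics/crop.png

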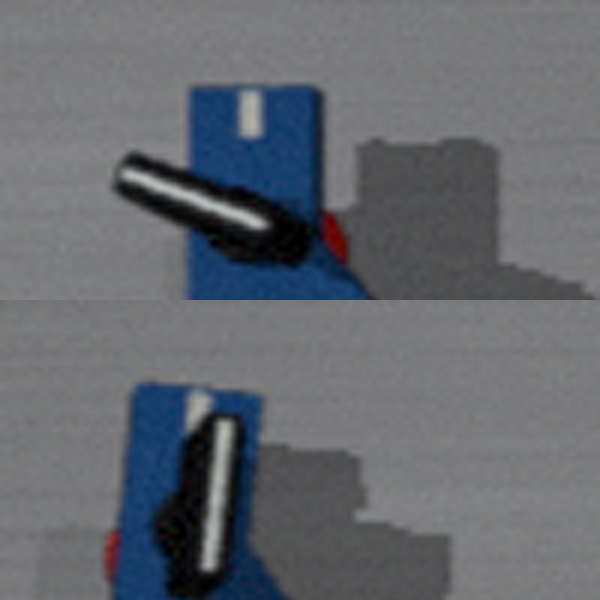

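```bash
python3 - <<'E'
from h import *
import pickle
c=pickle.load(open("top0.pkl","rb"))
A=ray(c,110.2,153.8,.113);B=ray(c,135,162.5,.113);m1=ray(c,131.1,143.6,.057);m2=ray(c,131,182,.057)
print(A,B,(A+B)/2,np.linalg.norm(A-B));print(m1,m2,(m1+m2)/2)
d=A-B;e=m1-m2;print("bar",np.arctan2(d[1],d[0]),"scale x",np.arctan2(e[1],e[0]))
for u in((143,183),(247,182)):print(ray(c,*u,.06))
s=pickle.load(open("scene0.pkl","rb"))
for P in((A+B)/2,[*((m1+m2)/2)[:2],.113]):print("scene",proj(s,P))
t=sense();print(ttool(t))
f=s["frame"][110:180,310:400][:,:,::-1];cv2.imwrite("pics/sc.png",cv2.resize(f,None,fx=6,fy=6,interpolation=2))
E
```

```text
[0.56082998 0.31636067 0.113     ] [0.54517516 0.27298572 0.113     ] [0.55300257 0.2946732  0.113     ] 0.046113555264491124
[0.58986079 0.29687529 0.057     ] [0.51844495 0.29593908 0.057     ] [0.55415287 0.29640718 0.057     ]
bar 1.2244279204577428 scale x 0.013108540510441129
[0.51602251 0.27305704 0.06      ]
[0.51623907 0.08275803 0.06      ]
scene (np.float64(357.9092005913012), np.float64(126.92665234588043))
scene (np.float64(358.6175482914596), np.float64(126.69868433222531))
[[-3.07783923e-04  3.48305618e-01 -9.37380980e-01  2.00199521e-01]
 [ 1.33002937e-03 -9.37380053e-01 -3.48305710e-01 -5.38616028e-01]
 [-9.99999068e-01 -1.35394713e-03 -1.74746192e-04  2.30659645e-01]
 [ 0.00000000e+00  0.00000000e+00  0.00000000e+00  1.00000000e+00]]
```

View pics/sc.png

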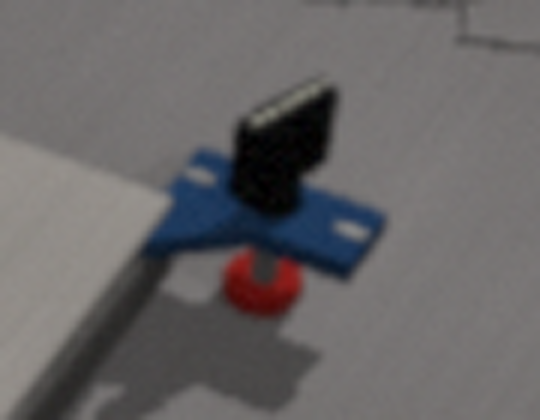

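Request:
jog_arm([
  [[0.016,0.038,0],5,0.0854],
  [[0.016,0.038,0],5,0.0854],
  [[0.016,0.038,0],5,0.0854],
  [[0.016,0.038,0],5,0.0854],
  [[0.016,0.038,0],5,0.0854],
], force=30)

```text
clock: 0.57
ee_pos: [0.2805, -0.3471, 0.231]
eef_rot: [-2.355, 1.57, 1.582]
wrist_force: [0.8, 0.0, -0.3]
gripper_width: 0.0853
```

Request:
jog_arm([
  [[0.016,0.038,0],5,0.0854],
  [[0.016,0.038,0],5,0.0854],
  [[0.016,0.038,0],5,0.0854],
  [[0.016,0.038,0],5,0.0854],
  [[0.016,0.038,0],4.7,0.0854],
])

```text
clock: 0.98
ee_pos: [0.3604, -0.157, 0.2314]
eef_rot: [1.534, 1.57, -0.38]
wrist_force: [0.2, -1.2, 0.7]
gripper_width: 0.0856
```

Request:
jog_arm([
  [[0.016,0.038,0],0,0.0854],
  [[0.016,0.038,0],0,0.0854],
  [[0.016,0.038,0],0,0.0854],
  [[0.016,0.038,0],0,0.0854],
  [[0.016,0.038,0],0,0.0854],
])

```text
clock: 1.4
ee_pos: [0.4404, 0.0331, 0.2314]
eef_rot: [1.213, 1.57, -0.705]
wrist_force: [0.9, -0.8, -0.6]
gripper_width: 0.0855
```

Request:
jog_arm([
  [[0.016,0.038,0],0,0.0854],
  [[0.016,0.038,0],0,0.0854],
  [[0.016,0.038,0],0,0.0854],
  [[0.016,0.038,0],0,0.0854],
  [[0.016,0.038,0],0,0.0854],
])

```text
clock: 1.82
ee_pos: [0.5204, 0.2231, 0.231]
eef_rot: [-0.255, 1.57, -2.172]
wrist_force: [1.3, -0.7, 1.0]
gripper_width: 0.0853
```

Request:
jog_arm([
  [[0.016,0.038,0],0,0.0854],
  [[0.016,0.036,0],0,0.0854],
  [[0,0,0],0,0.0854],
  [[0,0,0],0,0.0854],
])

```text
clock: 2.15
ee_pos: [0.5523, 0.2966, 0.2299]
eef_rot: [-0.723, 1.569, -2.639]
wrist_force: [-0.2, -0.4, 0.3]
gripper_width: 0.0853
```

```bash
python3 - <<'E'
from h import *
import pickle
s=sense();c=camera("wrist");pickle.dump((s,c),open("w1.pkl","wb"));f=c["frame"]
T=ttool(s);print(T,s["joint_pos"])
g=f.copy()
for P in([.5535,.2955,.113],T[:3,3]-[0,0,.1]):
    u,v=proj(c,P,T);print(u,v);cv2.circle(g,(int(u),int(v)),3,(255,0,0),1)
cv2.imwrite("pics/w1.png",g[:,:,::-1])
E
```

```text
[[-1.72208237e-03  9.41174732e-01 -3.37915905e-01  5.52335110e-01]
 [-9.47168570e-04 -3.37917790e-01 -9.41175154e-01  2.96622212e-01]
 [-9.99998069e-01 -1.30071782e-03  1.47337339e-03  2.29909507e-01]
 [ 0.00000000e+00  0.00000000e+00  0.00000000e+00  1.00000000e+00]] [ 3.82048847e-01  3.56196949e-01  1.38903124e+00 -2.40416747e-04
  1.39831552e+00  7.26793352e-01]
281.747091248854 201.65474286264734
279.7533871967398 208.10508509380767
```

View pics/w1.png

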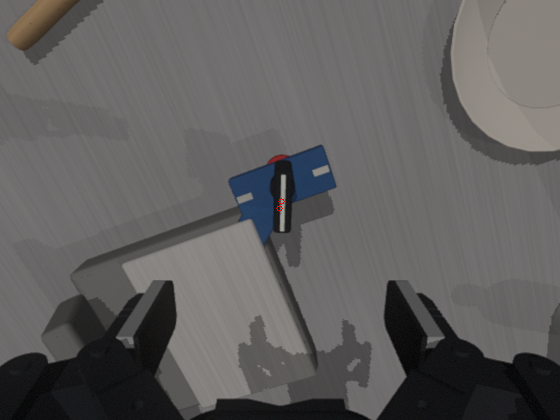

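```bash
cat >> h.py <<'E'
def meas(s,c,box,tag,thr=120,pts=True):
    x0,y0,x1,y1=box;T=ttool(s);f=c["frame"]
    hsv=cv2.cvtColor(f,cv2.COLOR_RGB2HSV);w=((hsv[:,:,2]>thr)&(hsv[:,:,1]<60)).astype(np.uint8)[y0:y1,x0:x1]
    n,l,st,ce=cv2.connectedComponentsWithStats(w)
    for i in range(1,n):
        if st[i,4]<8: continue
        yy,xx=np.nonzero(l==i);r=cv2.minAreaRect(np.c_[xx+x0,yy+y0].astype(np.float32))
        (cx,cy),_,_=r;b=cv2.boxPoints(r)
        k=0 if np.linalg.norm(b[0]-b[1])<np.linalg.norm(b[1]-b[2]) else 1
        e1=(b[k]+b[(k+1)%4])/2;e2=(b[(k+2)%4]+b[(k+3)%4])/2
        for z in(.113,.057):
            P,Q=ray(c,*e1,z,T),ray(c,*e2,z,T);d=Q-P
            print(tag,st[i,4],"px",np.round([cx,cy],1),"z",z,"mid",np.round((P+Q)/2,4)[:2],"len",round(np.linalg.norm(d),4),"ang",round(np.arctan2(d[1],d[0])%np.pi,3))
E
python3 - <<'E'
from h import *
import pickle
s,c=pickle.load(open("w1.pkl","rb"));meas(s,c,(225,140,345,240),"w1")
E
```

```text
w1 98 px [320.5 170.4] z 0.113 mid [0.5878 0.3084] len 0.0109 ang 0.016
w1 98 px [320.5 170.4] z 0.057 mid [0.5894 0.2942] len 0.0133 ang 0.016
w1 214 px [282.2 202.5] z 0.113 mid [0.5534 0.2943] len 0.0431 ang 1.205
w1 214 px [282.2 202.5] z 0.057 mid [0.5476 0.2771] len 0.0523 ang 1.205
w1 80 px [244.3 197.7] z 0.113 mid [0.5284 0.3078] len 0.0105 ang 0.016
w1 80 px [244.3 197.7] z 0.057 mid [0.5173 0.2935] len 0.0127 ang 0.016
w1 491 px [241.  229.5] z 0.113 mid [0.5168 0.285 ] len 0.0244 ang 2.798
w1 491 px [241.  229.5] z 0.057 mid [0.5031 0.2658] len 0.0297 ang 2.798
```

Request:
jog_arm([
  [[0.001,-0.0026,-0.03],-1,0.05],
  [[0,0,-0.03],0,0.05],
  [[0,0,-0.03],0,0.05],
  [[0,0,-0.02],0,0.05],
  [[0,0,0],0,0.05],
])

```text
clock: 2.62
ee_pos: [0.5493, 0.2891, 0.1169]
eef_rot: [-0.773, 1.56, -2.71]
wrist_force: [-0.5, 0.4, -1.0]
gripper_width: 0.0499
```

```bash
python3 - <<'E'
from h import *
s=sense();c=camera("wrist");f=c["frame"];cv2.imwrite("pics/w2.png",f[:,:,::-1])
print(ttool(s));meas(s,c,(200,140,400,330),"w2")
E
```

```text
[[-0.00956343  0.93344326 -0.35859758  0.54933721]
 [-0.00440027 -0.35864979 -0.93346182  0.28908082]
 [-0.99994459 -0.00734917  0.00753733  0.11691726]
 [ 0.          0.          0.          1.        ]]
w2 414 px [225.5 148. ] z 0.113 mid [0.5499 0.3509] len 0.0204 ang 2.777
w2 414 px [225.5 148. ] z 0.057 mid [0.5383 0.345 ] len 0.0282 ang 2.777
w2 5550 px [338.5 215.5] z 0.113 mid [0.5824 0.3052] len 0.0687 ang 1.257
w2 5550 px [338.5 215.5] z 0.057 mid [0.5833 0.2818] len 0.095 ang 1.257
w2 256 px [341.9 198.7] z 0.113 mid [0.5867 0.3141] len 0.0102 ang 0.018
w2 256 px [341.9 198.7] z 0.057 mid [0.5893 0.2941] len 0.0141 ang 0.018
w2 622 px [284. 262.] z 0.113 mid [0.5534 0.2943] len 0.0437 ang 1.209
w2 622 px [284. 262.] z 0.057 mid [0.5432 0.2667] len 0.0604 ang 1.209
w2 632 px [377.7 272.7] z 0.113 mid [0.5912 0.274 ] len 0.0523 ang 1.64
w2 632 px [377.7 272.7] z 0.057 mid [0.5955 0.2387] len 0.0723 ang 1.64
w2 216 px [227.7 240.6] z 0.113 mid [0.5345 0.3136] len 0.0103 ang 0.008
w2 216 px [227.7 240.6] z 0.057 mid [0.517  0.2934] len 0.0142 ang 0.008
w2 9 px [398. 234.] z 0.
[... 567 characters left out ...]
6] z 0.113 mid [0.5949 0.2771] len 0.0037 ang 1.443
w2 11 px [384.9 266.6] z 0.057 mid [0.6007 0.2429] len 0.0052 ang 1.443
w2 1070 px [232.7 300.4] z 0.113 mid [0.5243 0.2846] len 0.0319 ang 1.097
w2 1070 px [232.7 300.4] z 0.057 mid [0.5029 0.2533] len 0.0441 ang 1.097
w2 11 px [388.9 276.5] z 0.113 mid [0.5952 0.2716] len 0.0051 ang 1.578
w2 11 px [388.9 276.5] z 0.057 mid [0.6011 0.2353] len 0.007 ang 1.578
w2 305 px [300.5 319.5] z 0.113 mid [0.5503 0.2642] len 0.0165 ang 2.78
w2 305 px [300.5 319.5] z 0.057 mid [0.5389 0.225 ] len 0.0228 ang 2.78
w2 41 px [367.5 319.5] z 0.113 mid [0.5798 0.253 ] len 0.0052 ang 2.78
w2 41 px [367.5 319.5] z 0.057 mid [0.5797 0.2096] len 0.0071 ang 2.78
```

View pics/w2.png

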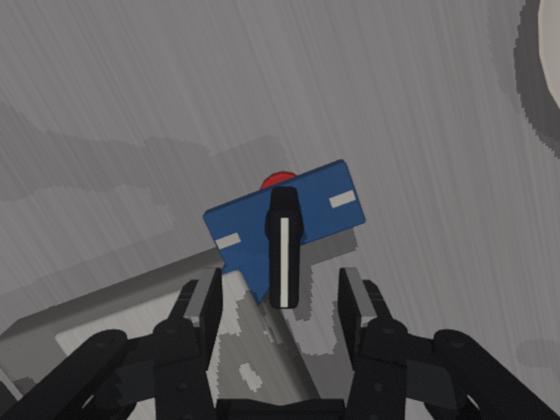

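Request:
jog_arm([
  [[0,0,0],0,0.05],
  [[0,0,0],0,0.05],
])

```text
clock: 2.83
ee_pos: [0.5546, 0.2922, 0.1236]
eef_rot: [2.27, 1.567, 0.333]
wrist_force: [0.2, -0.2, -0.5]
gripper_width: 0.05
```

Request:
jog_arm([
  [[0,0,-0.012],0,0.05],
  [[0,0,-0.012],0,0.05],
  [[0,0,-0.012],0,0.05],
  [[0,0,-0.006],0,0.05],
  [[0,0,0],0,0.05],
])

```text
clock: 3.25
ee_pos: [0.5532, 0.2922, 0.0795]
eef_rot: [0.489, 1.571, -1.447]
wrist_force: [-0.2, -0.9, -0.1]
gripper_width: 0.0499
```

Request:
jog_arm([
  [[0,0,0],0,0.05],
  [[0,0,0],0,0.05],
  [[0,0,0],0,0.05],
  [[0,0,0],0,0.05],
])

```text
clock: 3.58
ee_pos: [0.5538, 0.2926, 0.0802]
eef_rot: [2.262, 1.569, 0.326]
wrist_force: [-1.2, 0.1, 0.6]
gripper_width: 0.0499
```

```bash
python3 - <<'E'
from h import *
s=sense();c=camera("wrist");f=c["frame"];cv2.imwrite("pics/w3.png",f[:,:,::-1])
print(ttool(s));meas(s,c,(260,200,320,400),"w3")
s=sense();print(s["ee_pos"],s["wrist_force"])
E
```

```text
[[ 1.51376396e-03  9.34116143e-01 -3.56966020e-01  5.53795249e-01]
 [ 5.11352660e-04 -3.56967105e-01 -9.34116815e-01  2.92593589e-01]
 [-9.99998724e-01  1.23149684e-03 -1.01802671e-03  8.01911208e-02]
 [ 0.00000000e+00  0.00000000e+00  0.00000000e+00  1.00000000e+00]]
w3 952 px [277.  321.5] z 0.113 mid [0.5533 0.2942] len 0.0439 ang 1.204
w3 952 px [277.  321.5] z 0.057 mid [0.5384 0.2561] len 0.0662 ang 1.204
w3 566 px [312.  327.5] z 0.113 mid [0.5644 0.2881] len 0.0275 ang 1.235
w3 566 px [312.  327.5] z 0.057 mid [0.555  0.2469] len 0.0414 ang 1.235
[0.55366075 0.29254642 0.07998613] [0.28061984 0.0275008  0.22422437]
```

View pics/w3.png

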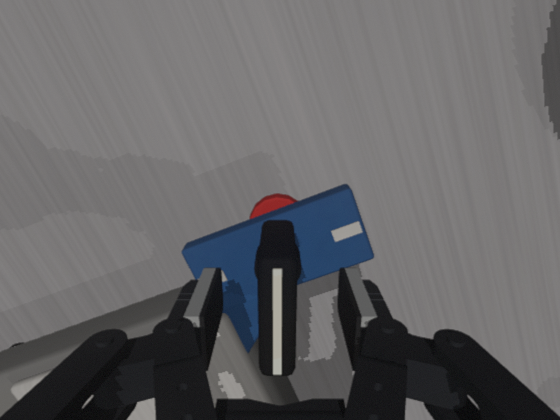

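Request:
jog_arm([
  [[-0.0004,0.0016,-0.005],0,0.03],
  [[0,0,0],0,0.022],
  [[0,0,0],0,0.018],
  [[0,0,0],0,0.016],
  [[0,0,0],0,0.016],
])

```text
clock: 4.05
ee_pos: [0.5529, 0.294, 0.0742]
eef_rot: [0.14, 1.571, -1.795]
wrist_force: [0.3, 0.9, -0.1]
gripper_width: 0.0159
```

Request:
jog_arm([
  [[0,0,0],0,0.01],
  [[0,0,0],0,0.01],
  [[0,0,0],0,0.01],
  [[0,0,0],0,0.01],
])

```text
clock: 4.38
ee_pos: [0.5531, 0.294, 0.0744]
eef_rot: [1.888, 1.57, -0.048]
wrist_force: [1.1, 0.3, -0.0]
gripper_width: 0.0139
```

```bash
python3 - <<'E'
from h import *
s=sense();c=camera("wrist");f=c["frame"];cv2.imwrite("pics/w4.png",f[:,:,::-1])
print(ttool(s),s["wrist_force"],s["torque"],s["gripper_width"]);meas(s,c,(260,200,390,400),"w4")
E
```

```text
[[ 3.76432050e-04  9.34065742e-01 -3.57100894e-01  5.53054617e-01]
 [-1.81047033e-05 -3.57100913e-01 -9.34065810e-01  2.93952826e-01]
 [-9.99999929e-01  3.58077514e-04 -1.17513246e-04  7.43699862e-02]
 [ 0.00000000e+00  0.00000000e+00  0.00000000e+00  1.00000000e+00]] [ 1.07482201  0.27953886 -0.00150037] [-0.02987393 -0.0704084  -0.0770285 ] 0.01393739843472762
w4 60 px [304.5 202. ] z 0.113 mid [0.5773 0.3369] len 0.0063 ang 2.777
w4 60 px [304.5 202. ] z 0.057 mid [0.5747 0.3188] len 0.0096 ang 2.777
w4 1968 px [374.5 260. ] z 0.113 mid [0.5912 0.3098] len 0.0422 ang 1.289
w4 1968 px [374.5 260. ] z 0.057 mid [0.596  0.2771] len 0.0649 ang 1.289
w4 361 px [350.9 238. ] z 0.113 mid [0.5868 0.3208] len 0.0092 ang 0.019
w4 361 px [350.9 238. ] z 0.057 mid [0.5892 0.2941] len 0.0141 ang 0.019
w4 977 px [280.5 334. ] z 0.113 mid [0.5535 0.2943] len 0.0439 ang 1.207
w4 977 px [280.5 334. ] z 0.057 mid [0.5381 0.2534] len 0.0675 ang 1.207
w4 532 px [364.8 308.9] z 0.113 mid [0.5835 0.2946] len 0.0163 ang 1.553
w4 532 px [364.8 308.9] z 0.057 mid [0.5842 0.2539] len 0.0251 ang 1.553
w4 244 px [346.5 311.7] z 0.113 mid [0.5775 0.2958] len 0.0141 ang 1.624
w4 244 px [346.5 311.7] z 0.057 mid [0.575  0.2557] len 0.0217 ang 1.624
w4 34 px [308.7 313. ] z 0.113 mid [0.5656 0.2999] len 0.0043 ang 0.453
w4 34 px [308.7 313. ] z 0.057 mid [0.5568 0.262 ] len 0.0065 ang 0.453
```

View pics/w4.png

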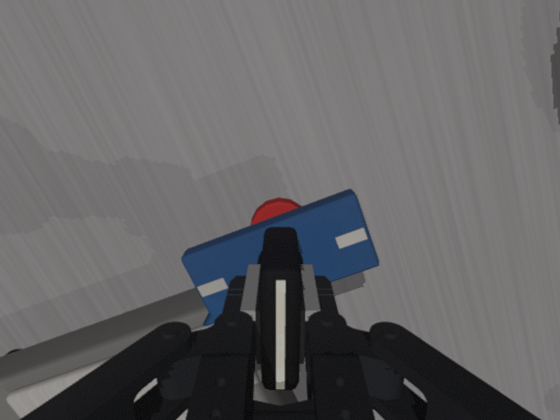

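Request:
jog_arm([
  [[0,0,0],-3,0.01],
  [[0,0,0],-4,0.01],
  [[0,0,0],-4,0.01],
  [[0,0,0],-4,0.01],
  [[0,0,0],-4,0.01],
])

```text
clock: 4.85
ee_pos: [0.5528, 0.2941, 0.0744]
eef_rot: [2.673, 1.571, 0.402]
wrist_force: [0.0, 0.4, 0.6]
gripper_width: 0.0132
```

Request:
jog_arm([
  [[0,0,0],-4,0.01],
  [[0,0,0],-4,0.01],
  [[0,0,0],-3,0.01],
  [[0,0,0],0,0.01],
  [[0,0,0],0,0.01],
])

```text
clock: 5.27
ee_pos: [0.5527, 0.2942, 0.0744]
eef_rot: [-1.719, 1.57, 2.106]
wrist_force: [0.1, 0.4, 0.1]
gripper_width: 0.0137
```

```bash
python3 - <<'E'
from h import *
s=sense();c=camera("wrist");f=c["frame"];cv2.imwrite("pics/w5.png",f[:,:,::-1])
print(ttool(s),s["wrist_force"],s["torque"],s["gripper_width"],s["joint_pos"]);meas(s,c,(240,200,390,400),"w5")
E
```

```text
[[-2.09271767e-04  6.31239391e-01 -7.75588027e-01  5.52729654e-01]
 [ 3.52986244e-04 -7.75587949e-01 -6.31239423e-01  2.94199486e-01]
 [-9.99999916e-01 -4.05872494e-04 -6.05101618e-05  7.43828089e-02]
 [ 0.00000000e+00  0.00000000e+00  0.00000000e+00  1.00000000e+00]] [0.09842397 0.39942891 0.11345444] [ 0.08986478  0.06768169 -0.0936058 ] 0.013705832168301658 [3.77824678e-01 4.69867151e-01 1.61415909e+00 4.65211850e-04
 1.05763076e+00 1.26524237e+00]
w5 338 px [328.8 207.9] z 0.113 mid [0.5986 0.3122] len 0.0093 ang 0.009
w5 338 px [328.8 207.9] z 0.057 mid [0.589  0.2942] len 0.0143 ang 0.009
w5 499 px [373.  214.5] z 0.113 mid [0.6055 0.3005] len 0.0097 ang 2.255
w5 499 px [373.  214.5] z 0.057 mid [0.5996 0.2762] len 0.0148 ang 2.255
w5 54 px [385.5 249.5] z 0.113 mid [0.5996 0.2894] len 0.0038 ang 0.776
w5 54 px [385.5 249.5] z 0.057 mid [0.5905 0.2591] len 0.0058 ang 0.776
w5 159 px [382.5 264.6] z 0.113 mid [0.5952 0.2865] len 0.0075 ang 1.583
w5 159 px [382.5 264.6] z 0.057 mid [0.5838 0.2546] len 0.0116 ang 1.583
w5 333 px [381.2 280.2] z 0.113 mid [0.5909 0.2828] len 0.0144
[... 253 characters left out ...]
z 0.113 mid [0.5669 0.2929] len 0.0043 ang 3.072
w5 37 px [308.7 313. ] z 0.057 mid [0.5403 0.2645] len 0.0065 ang 3.072
w5 47 px [280.5 353.5] z 0.113 mid [0.5483 0.2898] len 0.0055 ang 0.685
w5 47 px [280.5 353.5] z 0.057 mid [0.5117 0.2598] len 0.0084 ang 0.685
w5 345 px [265.5 381.5] z 0.113 mid [0.5354 0.2862] len 0.0157 ang 0.672
w5 345 px [265.5 381.5] z 0.057 mid [0.4918 0.2542] len 0.0241 ang 0.672
w5 10 px [280.  386.4] z 0.113 mid [0.537  0.2809] len 0.0022 ang 2.502
w5 10 px [280.  386.4] z 0.057 mid [0.4944 0.246 ] len 0.0034 ang 2.502
w5 204 px [293.  394.5] z 0.113 mid [0.5371 0.2749] len 0.0094 ang 2.254
w5 204 px [293.  394.5] z 0.057 mid [0.4946 0.2368] len 0.0145 ang 2.254
```

View pics/w5.png

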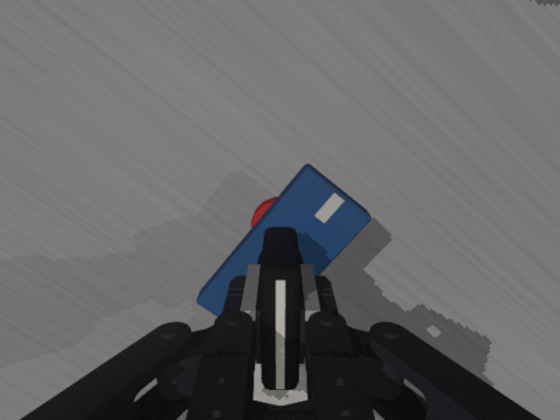

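Request:
jog_arm([
  [[0,0,0],-3,0.01],
  [[0,0,0],-4,0.01],
  [[0,0,0],-4,0.01],
  [[0,0,0],-4,0.01],
  [[0,0,0],-4,0.01],
])

```text
clock: 5.73
ee_pos: [0.5526, 0.2944, 0.0744]
eef_rot: [-1.345, 1.57, 2.146]
wrist_force: [-0.6, 0.6, -0.3]
gripper_width: 0.0135
```

Request:
jog_arm([
  [[0,0,0],-4,0.01],
  [[0,0,0],-4,0.01],
  [[0,0,0],-3,0.01],
  [[0,0,0],-2,0.01],
  [[0,0,0],-2,0.01],
])

```text
clock: 6.15
ee_pos: [0.5524, 0.2946, 0.0747]
eef_rot: [-1.161, 1.57, 2.069]
wrist_force: [-2.6, 1.8, 2.3]
gripper_width: 0.014
```

Request:
jog_arm([
  [[0,0,0],-2,0.01],
  [[0,0,0],-1.5,0.01],
  [[0,0,0],-1,0.01],
  [[0,0,0],0,0.01],
  [[0,0,0],0,0.01],
])

```text
clock: 6.57
ee_pos: [0.5524, 0.2946, 0.0751]
eef_rot: [-1.22, 1.57, 1.933]
wrist_force: [-3.7, 2.4, 4.9]
gripper_width: 0.014
```

```bash
python3 - <<'E'
from h import *
s=sense();c=camera("wrist");f=c["frame"];cv2.imwrite("pics/w6.png",f[:,:,::-1])
print(ttool(s),s["wrist_force"],s["torque"],s["gripper_width"],s["joint_pos"]);meas(s,c,(240,160,340,400),"w6")
E
```

```text
[[-3.98551407e-04  1.09246282e-02 -9.99940245e-01  5.52415217e-01]
 [ 1.05187090e-03 -9.99939767e-01 -1.09250423e-02  2.94579805e-01]
 [-9.99999367e-01 -1.05616224e-03  3.87036103e-04  7.50770649e-02]
 [ 0.00000000e+00  0.00000000e+00  0.00000000e+00  1.00000000e+00]] [-3.73823571  2.35819595  4.90987082] [0.37046033 0.37634135 0.04520877] 0.014011807224829037 [3.78157829e-01 4.68980671e-01 1.61373678e+00 1.29009649e-03
 1.05885759e+00 1.93739713e+00]
w6 553 px [289.5 163. ] z 0.113 mid [0.6132 0.2918] len 0.0287 ang 1.583
w6 553 px [289.5 163. ] z 0.057 mid [0.6018 0.2902] len 0.044 ang 1.583
w6 432 px [280.  191.5] z 0.113 mid [0.6046 0.2945] len 0.009 ang 0.012
w6 432 px [280.  191.5] z 0.057 mid [0.5885 0.2943] len 0.0137 ang 0.012
w6 873 px [279.5 334.5] z 0.113 mid [0.5527 0.294 ] len 0.0438 ang 0.012
w6 873 px [279.5 334.5] z 0.057 mid [0.5089 0.2936] len 0.0671 ang 0.012
w6 25 px [257.5 379. ] z 0.113 mid [0.5348 0.3017] len 0.0018 ang 1.583
w6 25 px [257.5 379. ] z 0.057 mid [0.4814 0.3054] len 0.0027 ang 1.583
w6 326 px [278.9 392.6] z 0.113 mid [0.5287 0.294 ] len 0.0192 ang 1.959
w6 326 px [278.9 392.6] z 0.057 mid [0.4721 0.2936] len 0.0294 ang 1.959
w6 26 px [258.5 386. ] z 0.113 mid [0.5316 0.3014] len 0.0025 ang 1.583
w6 26 px [258.5 386. ] z 0.057 mid [0.4766 0.3049] len 0.0039 ang 1.583
```

View pics/w6.png

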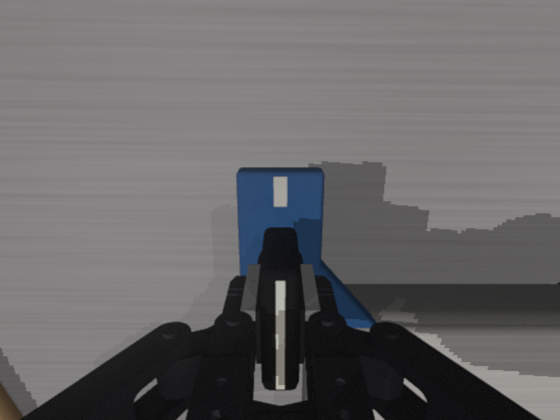

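Request:
jog_arm([
  [[0,0,0],0,0.02],
  [[0,0,0],0,0.03],
  [[0,0,0],0,0.05],
  [[0,0,0],0,0.06],
  [[0,0,0],0,0.06],
])

```text
clock: 7.03
ee_pos: [0.553, 0.2937, 0.074]
eef_rot: [1.031, 1.57, -2.1]
wrist_force: [-0.1, -0.2, -0.1]
gripper_width: 0.0599
```

Request:
jog_arm([
  [[0,0,0.01],0,0.06],
  [[0,0,0.03],0,0.06],
  [[0,0,0.04],0,0.06],
  [[0,0,0.04],0,0.06],
  [[0,0,0.03],0,0.06],
])

```text
clock: 7.45
ee_pos: [0.5537, 0.2942, 0.2285]
eef_rot: [-2.825, 1.567, 0.327]
wrist_force: [1.0, 0.9, 0.1]
gripper_width: 0.0601
```

Request:
jog_arm([
  [[0,0,0],0,0.06],
  [[0,0,0],0,0.06],
  [[0,0,0],0,0.06],
  [[0,0,0],0,0.06],
])

```text
clock: 7.78
ee_pos: [0.5519, 0.2935, 0.2228]
eef_rot: [0.397, 1.567, -2.735]
wrist_force: [-0.3, -0.4, -0.4]
gripper_width: 0.0598
```

```bash
python3 - <<'E'
from h import *
s=sense();c=camera("wrist");f=c["frame"]
print(s["wrist_force"],s["ee_pos"]);meas(s,c,(240,120,340,250),"w7")
d=camera("scene")["frame"][110:180,310:400]
cv2.imwrite("pics/w7.png",np.hstack([f[100:300,180:380],cv2.resize(d,(360,280))[:200],])[:,:,::-1])
cv2.imwrite("pics/s7.png",cv2.resize(d,None,fx=6,fy=6,interpolation=2)[:,:,::-1])
E
```

```text
[-0.25350093 -0.36313569 -0.36015389] [0.55188607 0.29353673 0.2227755 ]
w7 112 px [278.  141.5] z 0.113 mid [0.5971 0.2945] len 0.0102 ang 0.01
w7 112 px [278.  141.5] z 0.057 mid [0.5888 0.2945] len 0.0125 ang 0.01
w7 262 px [278.  202.5] z 0.113 mid [0.5527 0.294 ] len 0.0433 ang 0.01
w7 262 px [278.  202.5] z 0.057 mid [0.5345 0.294 ] len 0.0529 ang 0.01
w7 926 px [320.  237.5] z 0.113 mid [0.5261 0.2624] len 0.0284 ang 1.581
w7 926 px [320.  237.5] z 0.057 mid [0.5021 0.2554] len 0.0347 ang 1.581
```

View pics/w7.png

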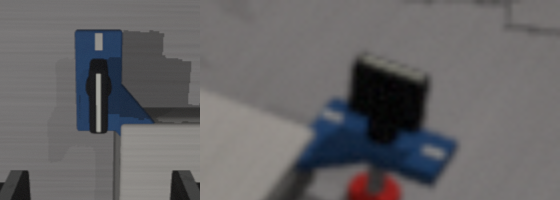

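View pics/s7.png

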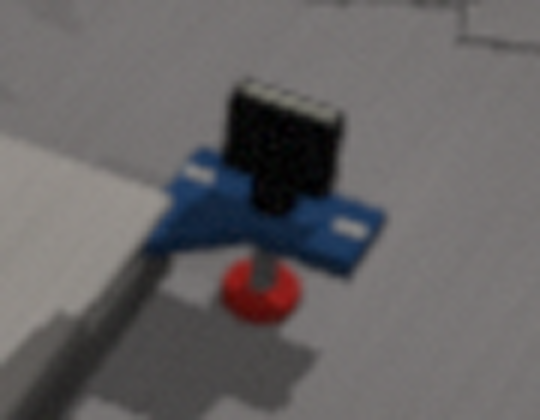

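The wrist view shows the bar's white line at column 278, in line with the mark at (278, 141). Both measure 0.010 rad. In the scene view the red foot is lower, and the arm's marks are at the same pixels as before.

```bash
python3 - <<'E'
from h import *
print(sign_off(), sense()["clock"])
E
```

```text
the job is handed in; nothing more can be done
the job is handed in; nothing more can be done
```

The job is handed in: I turned the scale's knob about 68° clockwise, from about 0.3 to 1.5 rad, and let go. It took about 8 s, and the gripper ended about 15 cm above where it had held the knob.

- **Knob:** in the last wrist picture the bar lies at 0.010 rad, in line with the scale's white marks (0.010 rad), so the screw is at about 1.50.
- **Foot:** the scene picture shows it lower. The wrist force rose to about 6.6 N over the last part of the turn, which fits the foot bearing lightly. Letting go brought it back to zero. I could not see the foot's contact with the counter directly.
- **Scale:** the white mark on its arm stayed within 0.5 mm of its starting place, which is within measuring error, so I saw no shift or jacking.
- **Board stand:** I passed well above it and never touched it. I did not measure its knob again afterwards.

No check failed or disagreed.

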